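# Hold the gear spindle up to the inspection camera

## Robot

A 6-joint arm with a two-finger parallel gripper is mounted at the origin on the work surface. World frame = base frame: x ahead of the robot, y to its left, z up, the work surface at z = 0. Lengths are in m, angles in rad, forces in N, time in s.
With the tool pointing down it reaches from about 0.35 to 0.725 m from the base axis. Payload 4.3 kg.
Tool frame: the origin (TCP) lies midway between the tips of the shut fingers; the grasp point (between the pads) lies pinch_z behind it (pinch_z is the distance from the TCP to the grasp point, in m); z points along the fingers, y is the direction in which the jaws open and shut (so a half turn about z gives the same grasp; the last joint's range is limited). The gripper opens to 85 mm and grips with 20 to 120 N. Pads are 22 mm wide; open, the fingers measure 114 mm over their backs; the gripper's body (76 mm by 85 mm) begins 54 mm behind the grasp point. The pads swing forward as they close: fully open they stand 13 mm farther back than shut.
Start: joints at [-1.26, 0.377, 0.081, 1.274, 0, 1.46], TCP at [0.235, -0.525, 0.231] pointing down, gripper open.
Joint ranges: [-2.72, 2.72], [-0.84, 1.66], [-1.02, 1.22], [-1.77, 2.12], [-1.37, 1.28], [-3.14, 3.14]. Speed limits (rad/s): [2.57, 2.57, 3.14, 3.14, 3.14, 3.14].

## Interface

Orientations are given as a 3x3 rotation matrix whose columns are the frame's x, y, z axes.
In Python, from station import * gives the robot as it stands.
- The arm moves only by the tool arm_command, never from a script. Its arguments are lists of equal length, an entry for each row: "linear": the shift along the tool's x, y, z in mm, a list of three; "twist": the turn, a rotation vector about the tool's x, y, z in rad, a list of three. In form: {"linear": [[dx, dy, dz], ...], "twist": [[rx, ry, rz], ...]}. A call has exactly 8 rows; each row is the pose to reach, as a shift and turn from the pose measured when the call began, along the tool's axes at that moment; what a row does not reach only later rows make up. A row lasts 1/10 s, in which the tool goes at most 50 mm and 8.59 degrees, less where a joint would pass 70% of its speed; a pose out of reach is approached as far as the arm can. A call with a gripper value outside its range is refused whole. "jaw" is the opening in per cent of the stroke, from 0 (shut) to 100 (fully open), set as the call begins (left out, the last holds). The fingers move at their own pace and stop on an object; the grip force is fixed at half the most. Time passes only in rows, so rows that repeat a pose let the fingers close, or fill a call up. It gives the time, the measured TCP pose, the force and the opening at its end, in the units of the state.
- read_state(): the state, without advancing time (a new reading comes with each control period).
- get_image(name): name is "scene" or "top" or "wrist"; returns a dict with "image" (384x512x3 uint8, red, green, blue), "camera_matrix" (3x3 intrinsics, pixels), "origin" and "rotation" of the camera in the world. Camera axes: x right, y down, z forward; pixel columns grow to the right and rows downward; lengths in m; the calibration is good to about 2 mm. A picture is of the moment at which its call begins. There is no depth.
- close_job(): hands the job in, once; it reports no verdict.
The state is a dict: "clock": time; "q": joint angles; "qvel": joint speeds; "joint_torque": joint torques, N m; "eef_pos": TCP position; "eef_rot": TCP orientation; "force": force on the tool from outside, world axes, zero at the start; "ft_torque": the same for the moment, N m; "gripper_width": finger opening in m.
Only numpy, scipy, OpenCV 4.12 (cv2) and the standard library are available. Lean on these libraries where they do the work, as an engineer would, in place of code of your own. Each camera call takes 0.05 s, during which the arm holds its last target. There are 200 camera calls.

## Task

One of the three spindles lying in the wooden rest carries a toothed gear at its end: lift it out and hold it up to the inspection camera with the gear's flat end face looking straight into the lens, centred, about 80 mm from the glass, and the shaft in line with the camera's line of sight, which slopes down at 30 degrees. The job finishes while you are still holding it there, steady in the air. Do not touch the camera or its stand, and leave the other two spindles in the rest and everything else on the bench where it is.

Things in the scene. Friction and masses are not known exactly. Their poses are not given: they have to be found in the camera images.
- gear_spindle_mid (a point): Middle of the spindle to present, on its shaft axis: steel, 10 mm diameter, 161 mm long, lying level, 0.25 to 0.5 kg, balanced here. x runs along the shaft to the gear, z up. Here sits an aluminium bearing block to grip: 30 mm long, 24 mm wide (y), 12 mm above to 18 mm below the axis. Dark plain collar (30 mm diameter, 26 mm long) at the other end.
- gear_spindle_face (a point): Centre of the flat outer end face of the steel gear (12 square teeth, 51 mm over the teeth, 14 mm thick), 80 mm along x from the spindle's middle; same axes. This is the face to show to the lens.
- pulley_spindle_mid (a point): Middle of a second spindle of the same build and block, lying parallel in the rest, but with a smooth grooved pulley, 38 mm diameter, 23 mm thick, at its +x end. Leave it in the rest.
- roller_spindle_mid (a point): Middle of a third spindle of the same build and block, lying parallel in the rest, but with a smooth plain roller, 26 mm diameter, 30 mm long, at its +x end. Leave it in the rest.
- rest: Fixed light-wood rest, base 120 x 280 x 10 mm, origin under its centre; two notched boards across it (10 mm thick, 80 mm apart, tops 70 mm above the table). Three pairs of open-topped notches, 80 mm apart along y, carry the spindles 60 mm (axis) above the table, along the rest's x. Which spindle lies where varies. Between the boards there is room for fingers down to the base.
- lens (a point): Centre of the lens glass of the inspection camera (28 mm glass in a black barrel; white ring light, 64 mm across, begins 18 mm behind the glass). The camera looks along MINUS x of this frame, towards the robot's side and 30 degrees below level; plus x points back into the camera, y is level. A thing in front of the lens lies at negative x.
- camera_stand: The fixed stand of the camera; its origin lies on the table straight below the lens glass. From there 120 mm along its x (level, away from the view) stands a steel column, 24 mm diameter, 458 mm tall, on a dark base plate 150 x 150 x 18 mm.
- camera_head (a joint): Height of the camera head on its column, m above its lowest setting (lens glass 270 mm above the table at 0). Clamped; not to be moved.
- screwdriver: Bystander: a screwdriver lying on the bench.
- wrench: Bystander: a wrench lying on the bench.
- hoop: Bystander: a flat grey plastic embroidery hoop, about 150 x 120 mm, 12 mm high.
- tin: Bystander: a small round aluminium tin, 56 mm diameter, 45 mm high, left of the rest.
- oil_bottle: Bystander: a white oil bottle, 50 mm diameter, 100 mm high, on the right near the robot.
- thread_a: Bystander: a cone of thread, 56 mm diameter, 88 mm high, in front of the camera stand.
- thread_b: Bystander: another cone of thread of the same size, nearer the robot.

How it is judged:
By the outcome, as a careful person would: the job done as asked, in the order asked, and still so for the second after the job is handed in, while the arm keeps its last pose, push and grip.
It also fails if it takes over 40 s, if anything falls off the work surface, if the arm or the gripper's body presses on something with over 40 N, if the wrist force passes 120 N, or if a joint passes its speed limit or range.

## Working session

There is one attempt and no reset: what is moved stays moved. The work goes in short steps, Python scripts to look and compute and a tool call to move; the robot and the scene stay as the last step left them, time stands still between calls to the robot, and variables do not carry over. Pictures are saved under pics/ and viewed, about 8 in all and at most 12, crops included, and the job is handed in when it is done.

Besides the shell and the picture viewer there is one more tool, called after "Request:" as name(argument=value, ...) on one line, values as JSON. arm_command: Moves the arm, as the interface text tells. Its arguments: {"type":"object","properties":{"linear":{"type":"array","items":{"type":"array","items":{"type":"number"}}},"twist":{"type":"array","items":{"type":"array","items":{"type":"number"}}},"jaw":{"type":"number"}},"required":["linear","twist"]}

```bash
ls; mkdir -p pics; cat > h.py <<'E'
from station import *
import numpy as np, cv2
from scipy.spatial.transform import Rotation as R
def snap(n,f):
    d=get_image(n); cv2.imwrite('pics/'+f,cv2.cvtColor(d['image'],cv2.COLOR_RGB2BGR)); np.savez('pics/'+f[:-4],**d); return d
def load(f): return np.load('pics/'+f+'.npz')
def ray(d,u,v):
    r=d['rotation']@np.linalg.inv(d['camera_matrix'])@np.array([u,v,1.]); return d['origin'],r/np.linalg.norm(r)
def onz(d,u,v,z):
    o,r=ray(d,u,v); return o+r*(z-o[2])/r[2]
def proj(d,p):
    q=d['camera_matrix']@(d['rotation'].T@(np.asarray(p)-d['origin'])); return q[:2]/q[2]
def tri(*a):
    A=np.zeros((3,3));b=np.zeros(3)
    for d,u,v in a:
        o,r=ray(d,u,v);P=np.eye(3)-np.outer(r,r);A+=P;b+=P@o
    x=np.linalg.solve(A,b); return x,[np.linalg.norm(np.cross(x-ray(*t)[0],ray(*t)[1])) for t in a]
E
python3 - <<'E'
from h import *
np.set_printoptions(precision=3,suppress=True)
for n in('scene','top'):
    d=snap(n,n+'0.png'); print(n,d['origin'],d['rotation'].tolist(),d['camera_matrix'][0])
print(read_state())
try: print(pinch_z)
except Exception as e: print(e)
E
```

```text
pics
scene [1.323 0.171 0.824] [[-0.17299767465854135, 0.5956890993931035, -0.7843636283172307], [0.984686590875083, 0.12202465293742605, -0.12450823999361509], [0.021543498173333328, -0.7938919831688277, -0.6076770497120338]] [372.261   0.    250.646]
top [0.433 0.034 1.138] [[-0.006765739243763632, -0.9988251663532376, 0.04798449574511255], [-0.9999008017968297, 0.00616462136864656, -0.01266428084963784], [0.012353596178549557, -0.048065418991293046, -0.9987677929121708]] [358.141   0.    259.46 ]
{'clock': 0.1, 'q': array([-1.26 ,  0.378,  0.08 ,  1.274,  0.   ,  1.46 ]), 'qvel': array([-0.001, -0.001,  0.003, -0.   , -0.003, -0.   ]), 'joint_torque': array([  0.001, -46.469,  27.058,   0.012,  -0.   ,  -0.   ]), 'eef_pos': array([ 0.235, -0.524,  0.23 ]), 'eef_rot': array([[ 0.913,  0.409, -0.001],
       [ 0.409, -0.913,  0.002],
       [ 0.   , -0.002, -1.   ]]), 'force': array([-0.803, -0.462,  0.401]), 'ft_torque': array([ 0.065,  0.021, -0.064]), 'gripper_width': 0.0855949016113775}
0.0187
```

View pics/scene0.png

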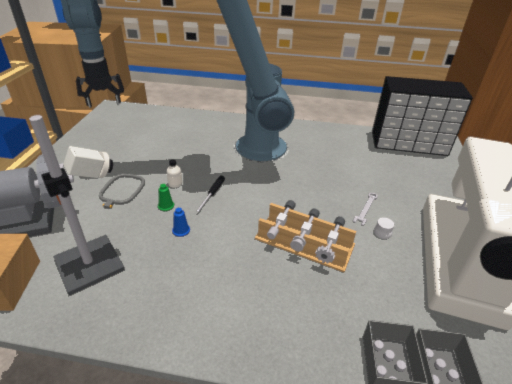

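View pics/top0.png

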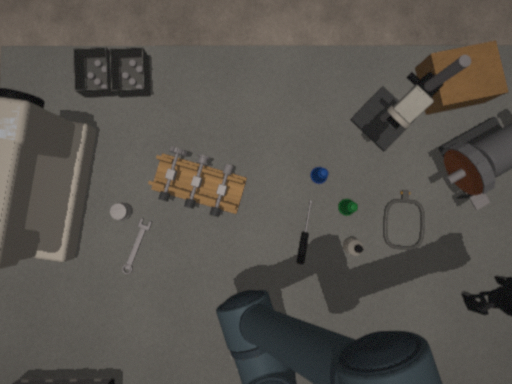

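The scene view shows the rest at about (305,237). The toothed gear looks to be on the rightmost spindle, at (325,254), which is the leftmost one in the top view at (178,152). The camera head is at (90,163) in scene and (410,103) in top. I'll zoom in on both.

```bash
python3 - <<'E'
import cv2,numpy as np
s=cv2.imread('pics/scene0.png');t=cv2.imread('pics/top0.png')
def c(i,x,y,w,h): return cv2.resize(i[y:y+h,x:x+w],(400,300),interpolation=cv2.INTER_CUBIC)
cv2.imwrite('pics/z0.png',np.vstack([np.hstack([c(s,250,190,120,90),c(t,140,135,120,90)]),np.hstack([c(s,30,130,120,90),c(t,350,50,120,90)])]))
E
```

```text
(no output)
```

View pics/z0.png

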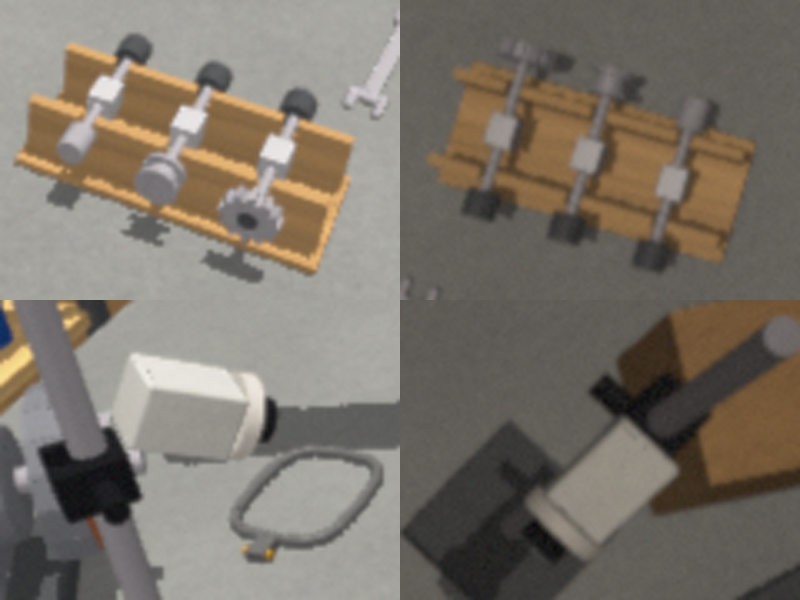

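The zoom confirms it. The gear is on the spindle at the +y side, with its block top at top-view pixel (170.6,174.3). The barrel front is at about scene (111,166) and top (393.5,122), and the column runs from its base at scene (88,262) to its top at scene (40,122).

```bash
python3 - <<'E'
from h import *
np.set_printoptions(precision=4,suppress=True)
s=load('scene0');t=load('top0')
f=lambda u,v:((u-400)/3.3333+140,(v-0)/3.3333+135)
fs=lambda u,v:(u/3.3333+250,v/3.3333+190)
for n,b,g,c in(('gear',(502,131),(523,50),(483,203)),('pul',(588,155),(608,80),(568,227)),('rol',(673,183),(697,112),(653,254))):
    B=onz(t,*f(*b),.072);print(n,B,'axis from collar..wheel');G=onz(t,*f(*g),.06);C=onz(t,*f(*c),.06);print(C,G,np.degrees(np.arctan2(*(G-C)[1::-1])),np.linalg.norm(G-C))
print('gear face scene',tri((s,*fs(247,221)),(t,*f(530,42))), 'block top scene',onz(s,*fs(278,148),.072), 'tri block',tri((s,*fs(278,148)),(t,*f(502,131))))
g2=lambda u,v:((u-400)/3.3333+350,(v-300)/3.3333+50)
s2=lambda u,v:(u/3.3333+30,(v-300)/3.3333+130)
print('lens',tri((s,*s2(270,420)),(t,*g2(540,545))))
print('col top',onz(t,*g2(782,335),.458),onz(s,40,122,.458))
print('col base scene',onz(s,88,262,.018))
for p in ((62,262),(103,241),(122,265),(76,285)): print('plate',onz(s,*p,.018))
for p in ((382,87),(352,120),(386,150)): print('plate top',onz(t,*p,.018))
w=snap('wrist','w0.png');st=read_state();print('wristcam in tool',st['eef_rot'].T@(w['origin']-st['eef_pos']),(st['eef_rot'].T@w['rotation']).tolist(),w['camera_matrix'])
E
```

```text
gear [0.5361 0.2845 0.072 ] axis from collar..wheel
[0.4723 0.304  0.06  ] [0.6109 0.2687 0.06  ] -14.30464253624739 0.14297482700639355
pul [0.5142 0.2078 0.072 ] axis from collar..wheel
[0.4502 0.2276 0.06  ] [0.5831 0.1918 0.06  ] -15.08735217834975 0.1376608060731814
rol [0.4887 0.132  0.072 ] axis from collar..wheel
[0.4254 0.1512 0.06  ] [0.5536 0.1113 0.06  ] -17.29999500215954 0.13423459880368063
gear face scene (array([0.6179, 0.2638, 0.0612]), [np.float64(0.0015981404358468986), np.float64(0.0015981404358468402)]) block top scene [0.5397 0.2886 0.072 ] tri block (array([0.5364, 0.2873, 0.0683]), [np.float64(0.0018941075382500382), np.float64(0.0018941075382500625)])
lens (array([ 0.6332, -0.2932,  0.2906]), [np.float64(0.003107896585024382), np.float64(0.0031078965850243295)])
col top [ 0.718  -0.3764  0.458 ] [ 0.7354 -0.3543  0.458 ]
col base scene [ 0.7241 -0.3722  0.018 ]
plate [ 0.7377 -0.4416  0.018 ]
plate [ 0.6429 -0.37    0.018 ]
plate [ 0.7163 -0.2762  0.018 ]
plate [ 0.8008 -0.3632  0.018 ]
plate top [ 0.817  -0.3735  0.018 ]
plate top [ 0.711  -0.2755  0.018 ]
plate top [ 0.6147 -0.3815  0.018 ]
wristcam in tool [ 0.0675  0.0002 -0.1418] [[-0.00020394525058373944, -0.9628193672446118, -0.2701459317943165], [0.9999984816422361, 0.0002711635981869042, -0.0017213899978404674], [0.0017306413714029375, -0.2701458726854582, 0.9628178500378228]] [[284.1689   0.     250.2973]
 [  0.     284.1689 191.8341]
 [  0.       0.       1.    ]]
```

```bash
cat >> h.py <<'E'
def goal(p,Rg):
    s=read_state();T=s['eef_rot'];print('clk %.1f lin %s tw %s'%(s['clock'],np.round(T.T@(np.asarray(p)-s['eef_pos'])*1000,1).tolist(),np.round(R.from_matrix(T.T@Rg).as_rotvec(),4).tolist()),'q',np.round(s['q'],2).tolist(),'F',np.round(s['force'],1).tolist(),'w %.4f'%s['gripper_width'])
def rot(head,tilt):
    """tool z tilted `tilt` from down toward heading; tool x = back (away from heading)"""
    h,t=np.radians([head,tilt]);d=np.array([np.cos(h),np.sin(h),0]);k=np.array([0,0,1.])
    z=np.sin(t)*d-np.cos(t)*k;x=-(np.cos(t)*d+np.sin(t)*k);return np.c_[x,np.cross(z,x),z]
E
python3 -c "
from h import *
goal([.522,-.200,.294],rot(-40,55))"
```

```text
clk 0.1 lin [394.7, -178.8, -63.1] tw [-0.9595, -0.602, -1.8415] q [-1.26, 0.38, 0.08, 1.27, 0.0, 1.46] F [-0.2, 0.2, -0.2] w 0.0853
```

Request:
arm_command(linear=[[25,-11,-4],[50,-22,-8],[75,-34,-12],[100,-45,-16],[125,-56,-20],[150,-67,-24],[175,-79,-28],[200,-90,-32]], twist=[[-0.06,-0.038,-0.115],[-0.12,-0.075,-0.23],[-0.18,-0.113,-0.345],[-0.24,-0.15,-0.46],[-0.3,-0.188,-0.575],[-0.36,-0.226,-0.69],[-0.42,-0.263,-0.805],[-0.48,-0.3,-0.92]])

```text
clock: 0.95
eef_pos: [0.381, -0.3591, 0.2627]
eef_rot: [[0.24, 0.955, 0.172], [0.862, -0.129, -0.49], [-0.446, 0.266, -0.854]]
force: [-0.3, -0.1, -0.2]
gripper_width: 0.0853
```

```bash
python3 -c "
from h import *
goal([.522,-.200,.294],rot(-40,55))"
```

```text
clk 0.9 lin [157.1, 122.6, -80.5] tw [-0.4767, -0.3001, -0.9171] q [-0.73, -0.12, -0.58, 0.63, -0.25, 0.98] F [-0.3, -0.1, -0.2] w 0.0853
```

Request:
arm_command(linear=[[20,16,-10],[40,31,-20],[60,46,-30],[80,61,-40],[100,77,-50],[120,92,-60],[140,108,-70],[157,123,-80]], twist=[[-0.06,-0.038,-0.115],[-0.12,-0.075,-0.23],[-0.18,-0.113,-0.345],[-0.24,-0.15,-0.46],[-0.3,-0.188,-0.575],[-0.36,-0.226,-0.69],[-0.42,-0.263,-0.805],[-0.48,-0.3,-0.92]])

```text
clock: 1.75
eef_pos: [0.5225, -0.1987, 0.293]
eef_rot: [[-0.444, 0.635, 0.632], [0.362, 0.773, -0.522], [-0.82, -0.003, -0.573]]
force: [-0.4, -1.0, -0.1]
gripper_width: 0.0853
```

```bash
python3 -c "
from h import *
goal([.522,-.200,.294],rot(-40,55));snap('wrist','w1.png')"
```

```text
clk 1.8 lin [-1.1, -1.3, -0.2] tw [0.0066, 0.0012, 0.0084] q [-0.31, -0.27, -0.95, -0.04, -0.31, 0.22] F [-0.4, -1.0, -0.1] w 0.0853
```

View pics/w1.png

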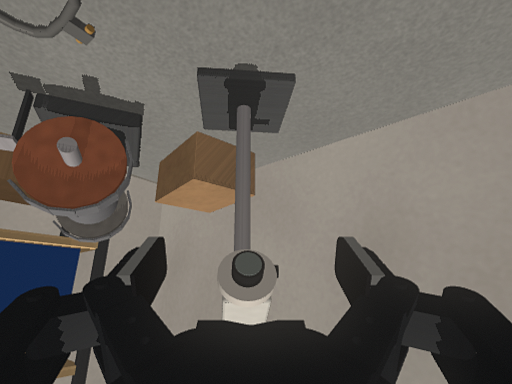

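The picture is upside down, with world-up pointing down in the image. The lens glass is a dark disc at about (247,267) inside the white ring at (247,275), with the column and base plate at (243,100–250). Next I'll take side views for triangulation.

Request:
arm_command(linear=[[0,-15,0],[0,-30,0],[0,-45,0],[0,-60,0],[0,-60,0],[0,-60,0],[0,-60,0],[0,-60,0]], twist=[[0,0,0],[0,0,0],[0,0,0],[0,0,0],[0,0,0],[0,0,0],[0,0,0],[0,0,0]])

```text
clock: 2.6
eef_pos: [0.4859, -0.2435, 0.2931]
eef_rot: [[-0.445, 0.63, 0.636], [0.358, 0.776, -0.519], [-0.821, -0.003, -0.572]]
force: [-0.2, 0.3, 0.6]
gripper_width: 0.0852
```

```bash
python3 -c "
from h import *
snap('wrist','w2.png')"
```

Request:
arm_command(linear=[[0,15,0],[0,30,0],[0,50,0],[0,70,0],[0,90,0],[0,110,0],[0,120,0],[0,120,0]], twist=[[0,0,0],[0,0,0],[0,0,0],[0,0,0],[0,0,0],[0,0,0],[0,0,0],[0,0,0]])

```text
clock: 3.45
eef_pos: [0.5625, -0.1491, 0.2927]
eef_rot: [[-0.447, 0.628, 0.637], [0.357, 0.778, -0.517], [-0.82, -0.003, -0.572]]
force: [-0.3, -0.6, -0.5]
gripper_width: 0.0854
```

```bash
python3 - <<'E'
from h import *
d=snap('wrist','w3.png')
np.set_printoptions(precision=4,suppress=True)
out=[]
C={}
for n in('w1','w2','w3'):
    d=load(n);u,v=proj(d,[.633,-.293,.291]).astype(int);print(n,u,v,d['origin'])
    im=cv2.imread(f'pics/{n}.png');out.append(cv2.resize(im[max(v-40,0):v+50,max(u-45,0):u+45][:90,:90],(266,266),interpolation=cv2.INTER_CUBIC))
cv2.imwrite('pics/zl.png',np.hstack(out))
E
```

```text
w1 248 263 [ 0.4012 -0.1001  0.3178]
w2 303 263 [ 0.364  -0.1456  0.3177]
w3 185 263 [ 0.4404 -0.0516  0.3174]
```

View pics/zl.png

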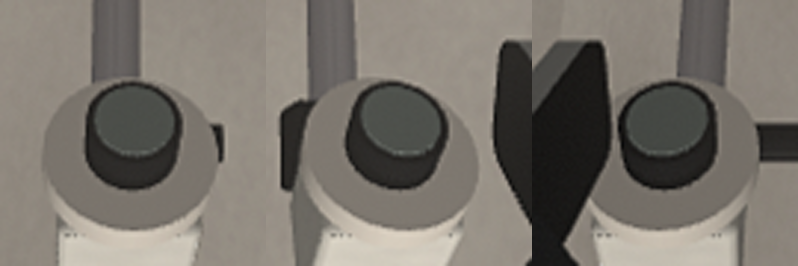

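The crops show the glass clearly as a grey-green disc near the crop centre in all three views. I'll segment the glass and the column.

```bash
python3 - <<'E'
from h import *
np.set_printoptions(precision=4,suppress=True)
obs=[];colr=[]
for n in('w1','w2','w3'):
    d=load(n);u,v=proj(d,[.633,-.293,.291]).astype(int)
    im=d['image'].astype(int);u0,v0=u-45,v-40
    c=im[v0:v0+90,u0:u0+90];g=c.mean(2)
    if n=='w1':print('glass',c[40,45],'barrel',c[58,45],'ring',c[68,45],'col row',g[5,25:55].astype(int))
    m=((g>52)&(g<100)).astype(np.uint8); m=cv2.morphologyEx(m,cv2.MORPH_OPEN,np.ones((3,3),np.uint8))
    k,l,s,ce=cv2.connectedComponentsWithStats(m,connectivity=4)
    i=l[40,45];mm=(l==i).astype(np.uint8)
    cn=max(cv2.findContours(mm,0,cv2.CHAIN_APPROX_NONE)[0],key=len)
    e=cv2.fitEllipse(cn);print(n,s[i],ce[i],e)
    obs.append((d,e[0][0]+u0,e[0][1]+v0))
    # column rows
    for r in (-60,-45,-30):
        row=im[v+r].mean(1)[u-35:u+35]; 
        dark=np.where(row<row.max()-30)[0]; print(r,dark.min()+u-35,dark.max()+u-35,row[::7].astype(int))
print(tri(*obs)); print([tri(obs[a],obs[b])[0] for a,b in((0,1),(0,2),(1,2))])
E
```

```text
glass [74 77 73] barrel [48 46 43] ring [123 116 108] col row [138 138 137 137 138 135 101  83  90  92  94  96 101  97  95 100  99  98
  95  93  89  88 115 143 140 137 138 139 141 141]
w1 [ 32  29  27  24 515] [44.9495 40.701 ] ((44.948272705078125, 40.695091247558594), (23.097118377685547, 26.46485710144043), 98.9656753540039)
-60 234 249 [118 120 119 104  98  89 137 137 135 135]
-45 235 249 [138 137 137 115  97  88 137 137 137 138]
-30 234 249 [139 138 138 105  96  89 138 142 137 138]
w2 [ 32  29  27  24 499] [44.9058 40.497 ] ((44.89515686035156, 40.458492279052734), (21.58737564086914, 27.378345489501953), 113.60557556152344)
-60 271 286 [142  97 103 142 141 143 145 144 146 148]
-45 272 287 [143  97 104 144 142 142 145 147 146 147]
-30 272 287 [146  97 104 144 142 143 145 147 144 144]
w3 [ 32  29  27  24 513] [45.1384 40.6218] ((45.137725830078125, 40.617801666259766), (22.498905181884766, 27.037921905517578), 73.18555450439453)
-60 192 207 [114 116 114 113 116 113  86  92  78 132]
-45 191 206 [128 139 137 136 135 136  83  95  83 133]
-30 190 206 [138 137 134 134 130 134  88  95 109 134]
(array([ 0.6329, -0.294 ,  0.2906]), [np.float64(9.548050871512749e-05), np.float64(6.646761633128133e-05), np.float64(3.824424391668252e-05)])
[array([ 0.6334, -0.2943,  0.2906]), array([ 0.6326, -0.2935,  0.2907]), array([ 0.6329, -0.294 ,  0.2906])]
```

```bash
python3 - <<'E'
from h import *
np.set_printoptions(precision=4,suppress=True)
A=[];b=[]
for n,rows in(('w1',[(203,241.5),(218,242),(233,241.5)]),('w2',[(203,278.5),(218,279.5),(233,279.5)]),('w3',[(203,199.5),(218,198.5),(233,198)])):
    d=load(n)
    for v,u in rows:
        o,r=ray(d,u,v);k=np.array([-r[1],r[0]])/np.hypot(*r[:2]);A.append(k);b.append(k@o[:2])
c,res,*_=np.linalg.lstsq(np.array(A),np.array(b),rcond=None)
L=np.array([.6329,-.294]);print(c,res,np.hypot(*(c-L)),np.degrees(np.arctan2(*(c-L)[::-1])))
# heading with distance fixed: lateral offset in w1
E
```

```text
[ 0.7176 -0.377 ] [0.] 0.11856106377421873 -44.41855535369018
```

```bash
python3 -c "
from h import *
goal([.54,-.204,.194],rot(-44,30));goal([.537,.2865,.2],rot(-16.5,0))
t=load('top0')
for p in((319,175),(347,207),(354,246)):print(onz(t,*p,.09))"
```

```text
clk 3.5 lin [71.1, -55.4, 70.5] tw [0.0566, 0.4382, 0.0672] q [-0.14, -0.18, -0.88, -0.02, -0.43, 0.33] F [-1.1, 0.2, -0.4] w 0.0852
clk 3.5 lin [243.0, 323.8, -188.9] tw [-0.1922, 0.9484, -0.3601] q [-0.14, -0.18, -0.88, -0.02, -0.43, 0.33] F [-1.1, 0.2, -0.4] w 0.0852
[ 0.52987693 -0.15502659  0.09      ]
[ 0.43527822 -0.23591065  0.09      ]
[ 0.32147567 -0.25428755  0.09      ]
```

Request:
arm_command(linear=[[12,-9,12],[24,-18,24],[36,-28,36],[48,-37,48],[60,-46,60],[71,-55,70],[71,-55,70],[71,-55,70]], twist=[[0.008,0.075,0.01],[0.016,0.15,0.02],[0.026,0.22,0.03],[0.036,0.3,0.04],[0.046,0.37,0.055],[0.057,0.438,0.067],[0.057,0.438,0.067],[0.057,0.438,0.067]])

```text
clock: 4.3
eef_pos: [0.5397, -0.2042, 0.1944]
eef_rot: [[-0.622, 0.696, 0.36], [0.602, 0.718, -0.349], [-0.501, -0.0, -0.866]]
force: [-0.0, -0.3, 0.3]
gripper_width: 0.0852
```

```bash
python3 -c "
from h import *
goal([.54,-.204,.194],rot(-44,30));goal([.537,.2865,.2],rot(-16.5,0));snap('wrist','wl.png')"
```

```text
clk 4.3 lin [0.1, 0.4, 0.4] tw [-0.001, 0.001, -0.0009] q [-0.37, 0.04, -0.61, 0.44, -0.2, 0.35] F [-0.0, -0.3, 0.3] w 0.0852
clk 4.3 lin [294.2, 350.7, -176.9] tw [-0.1266, 0.5143, -0.47] q [-0.37, 0.04, -0.61, 0.44, -0.2, 0.35] F [-0.0, -0.3, 0.3] w 0.0852
```

Request:
arm_command(linear=[[15,18,-9],[40,48,-24],[70,84,-42],[100,120,-60],[130,155,-78],[160,190,-96],[185,220,-111],[200,240,-121]], twist=[[-0.01,0.03,-0.03],[-0.02,0.08,-0.08],[-0.04,0.15,-0.14],[-0.05,0.21,-0.19],[-0.06,0.27,-0.25],[-0.075,0.32,-0.3],[-0.085,0.36,-0.33],[-0.09,0.4,-0.36]])

```text
clock: 5.15
eef_pos: [0.5377, 0.1348, 0.1997]
eef_rot: [[-0.918, 0.385, 0.096], [0.38, 0.922, -0.069], [-0.115, -0.027, -0.993]]
force: [1.4, -0.8, 0.2]
gripper_width: 0.085
```

```bash
python3 -c "
from h import *
goal([.537,.2865,.2],rot(-16.5,0))"
```

```text
clk 5.2 lin [58.3, 139.7, -10.8] tw [-0.0328, 0.1134, -0.1061] q [0.18, 0.28, -0.15, 1.06, -0.08, 0.57] F [1.4, -0.8, 0.2] w 0.0850
```

Request:
arm_command(linear=[[12,30,-2],[25,60,-4],[37,90,-7],[50,120,-9],[58,140,-11],[58,140,-11],[58,140,-11],[58,140,-11]], twist=[[-0.007,0.025,-0.02],[-0.013,0.05,-0.045],[-0.02,0.075,-0.07],[-0.026,0.1,-0.09],[-0.033,0.113,-0.106],[-0.033,0.113,-0.106],[-0.033,0.113,-0.106],[-0.033,0.113,-0.106]])

```text
clock: 5.95
eef_pos: [0.5371, 0.286, 0.2005]
eef_rot: [[-0.959, 0.285, 0.001], [0.285, 0.959, -0.0], [-0.001, -0.0, -1.0]]
force: [-0.1, -0.3, -0.4]
gripper_width: 0.0856
```

```bash
python3 -c "
from h import *
goal([.537,.2865,.2],rot(-16.5,0));d=snap('wrist','w4.png');print(proj(d,[.537,.2865,.072]))"
```

```text
clk 6.0 lin [0.2, 0.5, 0.5] tw [-0.0001, 0.0013, -0.0005] q [0.39, 0.45, 0.12, 1.23, -0.0, 0.67] F [-0.1, -0.3, -0.4] w 0.0856
[251.30621949 184.98887834]
```

View pics/w4.png

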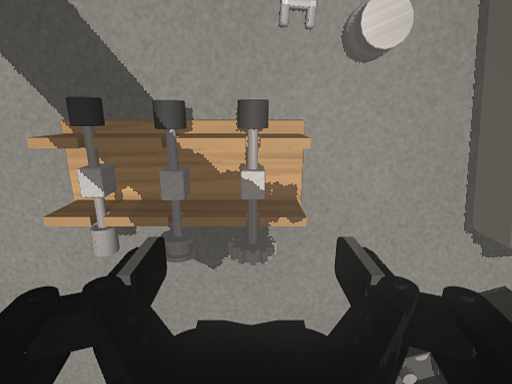

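The gear is on the spindle at image x≈252, at (253,250), with its block at (253,182) and collar at (253,114). I'll measure the edges.

```bash
python3 - <<'E'
from h import *
d=load('w4');im=d['image'].astype(int)
np.set_printoptions(linewidth=200)
sat=im.max(2)-im.min(2);g=im.mean(2).astype(int)
for r in (104,114,135,145,155,163,175,180,190,196,205,212):
    print(r,'sat',sat[r,234:274].tolist())
print('col253 g',g[94:262,253].tolist());print('col245 g',g[94:262,245].tolist())
print('sat253',sat[160:205,253].tolist(), 'sat245',sat[160:205,244].tolist())
print(proj(d,[.537,.2865,.06]))
E
```

```text
104 sat [10, 11, 10, 9, 2, 3, 4, 4, 4, 5, 4, 4, 4, 5, 4, 4, 4, 3, 4, 4, 5, 5, 3, 3, 4, 4, 5, 3, 4, 4, 4, 5, 4, 5, 7, 11, 11, 11, 10, 11]
114 sat [10, 10, 6, 6, 4, 4, 5, 5, 5, 5, 4, 5, 6, 6, 5, 4, 4, 4, 4, 5, 5, 5, 5, 4, 5, 4, 4, 4, 5, 5, 5, 5, 5, 6, 9, 12, 11, 11, 11, 11]
135 sat [44, 43, 43, 43, 42, 43, 43, 43, 42, 43, 43, 42, 41, 29, 4, 7, 9, 10, 10, 11, 10, 9, 8, 7, 36, 42, 42, 42, 42, 42, 42, 42, 42, 42, 41, 41, 41, 42, 42, 42]
145 sat [84, 85, 84, 85, 85, 85, 85, 86, 85, 85, 83, 70, 74, 79, 3, 6, 9, 11, 10, 11, 11, 10, 9, 13, 61, 47, 64, 86, 83, 83, 82, 83, 83, 82, 82, 84, 83, 83, 83, 83]
155 sat [78, 78, 77, 78, 77, 78, 77, 75, 76, 78, 78, 67, 44, 36, 4, 9, 10, 10, 11, 14, 10, 10, 5, 17, 86, 77, 76, 77, 76, 74, 75, 75, 75, 75, 75, 74, 75, 76, 76, 76]
163 sat [79, 79, 79, 79, 79, 82, 79, 58, 60, 59, 65, 83, 45, 38, 4, 9, 10, 10, 10, 11, 11, 11, 7, 13, 66, 65, 84, 81, 80, 79, 79, 79, 80, 78, 79, 80, 80, 78, 79, 79]
175 sat [47, 46, 46, 47, 47, 49, 35, 7, 12, 13, 13, 14, 13, 13, 15, 14, 14, 14, 14, 14, 13, 13, 14, 14, 13, 14, 13, 15, 13, 10, 11, 73, 87, 82, 81, 81, 82, 82, 81, 81]
[... 1945 characters left out ...]
110, 110, 110, 111, 111, 110, 110, 108, 107, 109, 111, 113, 111, 110, 110, 112, 111, 87, 69, 70, 69, 69, 71, 71, 72, 73, 73, 72, 70, 69, 68, 71, 70, 70, 71, 82, 85, 85, 85, 85, 85, 84, 85, 86, 79, 75, 75, 77, 77, 77, 75, 75, 74, 76, 75, 75, 75, 75, 76, 76, 76, 76, 76, 75, 75, 76, 75, 77, 85, 88, 87, 86, 87, 86, 87, 87, 87, 87, 87, 83]
sat253 [11, 11, 12, 11, 12, 11, 11, 12, 11, 10, 8, 12, 14, 14, 14, 14, 13, 14, 15, 13, 13, 12, 10, 9, 9, 9, 10, 10, 9, 9, 8, 10, 8, 10, 9, 9, 9, 8, 9, 8, 8, 7, 7, 7, 7] sat245 [82, 87, 86, 65, 52, 26, 8, 8, 9, 9, 9, 13, 14, 14, 14, 13, 13, 14, 11, 9, 10, 9, 10, 9, 8, 9, 8, 9, 9, 9, 9, 9, 10, 10, 9, 8, 9, 9, 8, 15, 33, 39, 36, 35, 37]
[251.25272027 182.0835437 ]
```

Request:
arm_command(linear=[[0,1,25],[0,1.5,55],[0,1.7,85],[0,1.7,115],[0,1.7,140],[0,1.7,155],[0,1.7,165],[0,1.7,165]], twist=[[0,0,0],[0,0,0],[0,0,0],[0,0,0],[0,0,0],[0,0,0],[0,0,0],[0,0,0]])

```text
clock: 6.8
eef_pos: [0.5368, 0.2863, 0.0344]
eef_rot: [[-0.958, 0.286, -0.001], [0.286, 0.958, -0.001], [0.001, -0.002, -1.0]]
force: [-0.3, -0.5, 0.5]
gripper_width: 0.0856
```

```bash
python3 -c "
from h import *
goal([.5374,.2877,.035],rot(-16.5,0));d=snap('wrist','w5.png')"
```

```text
clk 6.8 lin [-0.2, 1.5, -0.6] tw [-0.0017, -0.0008, -0.0019] q [0.39, 0.57, -0.14, 0.86, -0.0, 0.68] F [-0.3, -0.5, 0.5] w 0.0856
```

View pics/w5.png

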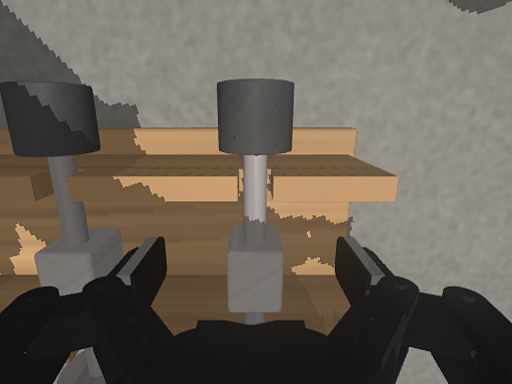

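The fingers straddle the block. The block centre is at x≈255 and the jaw centre is at ≈251, so I'll nudge +y and close.

Request:
arm_command(linear=[[0,1,0],[0,1.5,0],[0,1.5,0],[0,1.5,0],[0,1.5,0],[0,1.5,0],[0,1.5,0],[0,1.5,0]], twist=[[0,0,0],[0,0,0],[0,0,0],[0,0,0],[0,0,0],[0,0,0],[0,0,0],[0,0,0]])

```text
clock: 7.65
eef_pos: [0.538, 0.2882, 0.0355]
eef_rot: [[-0.958, 0.286, 0.0], [0.286, 0.958, -0.001], [-0.001, -0.001, -1.0]]
force: [-0.5, -0.3, -0.7]
gripper_width: 0.085
```

Request:
arm_command(linear=[[0,1,0],[0,1,0],[0,1,0],[0,1,0],[0,1,0],[0,1,0],[0,1,0],[0,1,0]], twist=[[0,0,0],[0,0,0],[0,0,0],[0,0,0],[0,0,0],[0,0,0],[0,0,0],[0,0,0]], jaw=0)

```text
clock: 8.45
eef_pos: [0.5384, 0.2891, 0.0356]
eef_rot: [[-0.958, 0.286, 0.001], [0.286, 0.958, -0.001], [-0.001, -0.001, -1.0]]
force: [-0.4, -0.3, 1.4]
gripper_width: 0.0233
```

```bash
python3 -c "
from h import *
goal([.5374,.2877,.2],rot(-16.5,0));d=snap('wrist','w6.png')"
```

```text
clk 8.4 lin [0.4, -1.7, -164.4] tw [-0.0005, 0.0008, -0.0017] q [0.39, 0.57, -0.14, 0.86, -0.0, 0.68] F [-0.4, -0.3, 1.4] w 0.0233
```

View pics/w6.png

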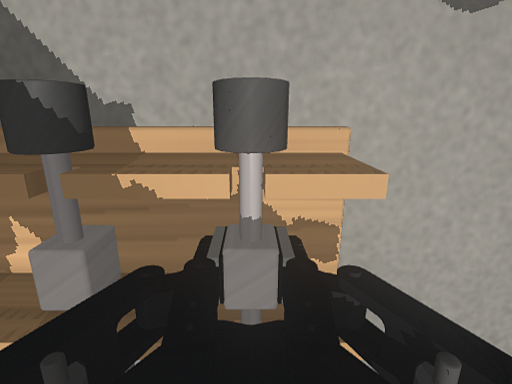

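Both pads are on the block at (250,265). I'll lift straight up.

Request:
arm_command(linear=[[0,0,-8],[0,0,-20],[0,0,-38],[0,0,-60],[0,0,-85],[0,0,-110],[0,0,-130],[0,0,-140]], twist=[[0,0,0],[0,0,0],[0,0,0],[0,0,0],[0,0,0],[0,0,0],[0,0,0],[0,0,0]])

```text
clock: 9.3
eef_pos: [0.5393, 0.2897, 0.1786]
eef_rot: [[-0.958, 0.286, 0.004], [0.286, 0.958, 0.001], [-0.004, 0.002, -1.0]]
force: [-1.2, 0.9, -2.2]
gripper_width: 0.0235
```

```bash
python3 -c "
from h import *
# standoff: 60 mm back along view axis from nominal hold
goal([.54,-.204,.194]-.06*np.array([.623,-.6016,.5])+[0,0,.03],rot(-44,30));d=snap('wrist','w7.png');s=snap('scene','s7.png')"
```

```text
clk 9.3 lin [-95.6, -449.0, -15.9] tw [0.1278, -0.5104, 0.4665] q [0.39, 0.47, 0.08, 1.18, -0.0, 0.68] F [-1.2, 0.9, -2.2] w 0.0235
```

View pics/w7.png

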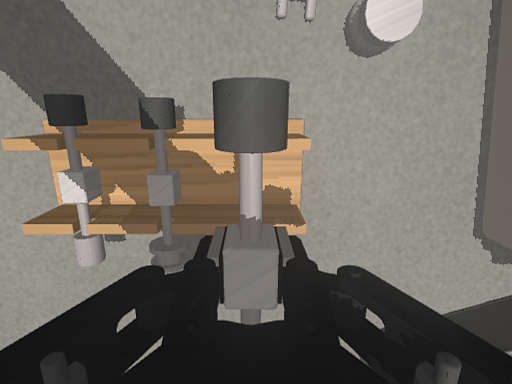

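The spindle is lifted and hasn't shifted in the grip: the collar is still at (250,115). The other two are still in the rest. Next I'll move to a standoff.

Request:
arm_command(linear=[[-3,-12,-1],[-8,-36,-2],[-14,-66,-3],[-21,-100,-4],[-28,-133,-5],[-35,-166,-6],[-42,-196,-7],[-48,-220,-8]], twist=[[0.003,-0.013,0.012],[0.01,-0.04,0.04],[0.02,-0.075,0.07],[0.03,-0.115,0.105],[0.04,-0.15,0.14],[0.047,-0.19,0.17],[0.055,-0.22,0.2],[0.06,-0.25,0.23]])

```text
clock: 10.2
eef_pos: [0.52, 0.0628, 0.1837]
eef_rot: [[-0.839, 0.503, 0.205], [0.48, 0.864, -0.153], [-0.254, -0.03, -0.967]]
force: [-0.3, 0.1, -2.9]
gripper_width: 0.0233
```

```bash
python3 -c "
from h import *
goal([.54,-.204,.194]-.06*np.array([.623,-.6016,.5])+[0,0,.03],rot(-44,30))"
```

```text
clk 10.2 lin [-98.8, -208.3, 21.9] tw [0.0636, -0.2619, 0.2342] q [0.1, 0.14, -0.39, 0.84, -0.17, 0.61] F [-0.3, 0.1, -2.9] w 0.0233
```

Request:
arm_command(linear=[[-14,-30,3],[-28,-60,6],[-43,-90,9],[-57,-120,12],[-71,-150,15],[-85,-180,18],[-95,-200,21],[-99,-208,22]], twist=[[0.008,-0.037,0.033],[0.017,-0.075,0.066],[0.026,-0.11,0.1],[0.035,-0.15,0.133],[0.044,-0.186,0.166],[0.053,-0.22,0.2],[0.06,-0.25,0.225],[0.064,-0.262,0.234]])

```text
clock: 11.0
eef_pos: [0.4999, -0.1691, 0.1916]
eef_rot: [[-0.622, 0.697, 0.356], [0.604, 0.717, -0.349], [-0.498, -0.002, -0.867]]
force: [-0.4, 0.3, -2.2]
gripper_width: 0.0232
```

```bash
python3 - <<'E'
from h import *
goal(np.array([.54,-.204,.194])-.06*np.array([.623,-.6016,.5])+[0,0,.03],rot(-44,30))
s=snap('scene','s8.png');t=snap('top','t8.png');w=snap('wrist','w8.png')
st=read_state();T=st['eef_rot']
mid=st['eef_pos']-T[:,2]*.022;face=mid-.0805*T[:,0]
print(proj(s,face),proj(t,face),proj(s,[.6329,-.294,.2906]),proj(t,[.6329,-.294,.2906]))
a=s['image'][110:230,40:200,::-1];b=t['image'][80:200,300:460,::-1]
cv2.imwrite('pics/z8.png',np.hstack([cv2.resize(np.ascontiguousarray(x),(400,300),interpolation=cv2.INTER_CUBIC) for x in(a,b)]))
E
```

```text
clk 11.0 lin [-2.2, 2.7, -1.5] tw [-0.0039, -0.0023, -0.0019] q [-0.32, -0.05, -0.7, 0.45, -0.22, 0.4] F [-0.4, 0.3, -2.2] w 0.0232
[157.72177169 162.69491479] [351.75767214 163.24467117] [109.47038212 165.53252697] [391.0180489 124.1057217]
```

View pics/z8.png

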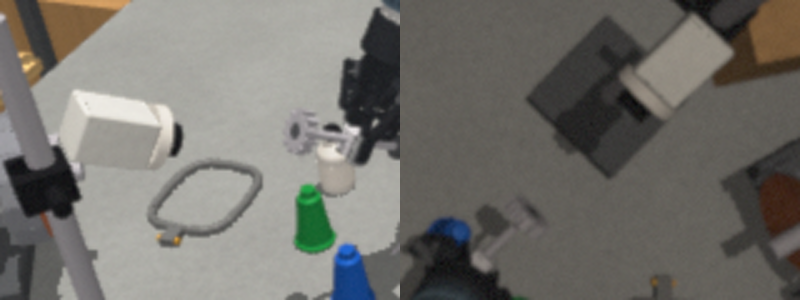

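```bash
python3 - <<'E'
from h import *
w=load('w8');T=read_state()['eef_rot'];p=read_state()['eef_pos']
pr=lambda *a:np.round(proj(w,p+T@np.array(a)),1)
for h in(-.0224,-.0244,-.0264):
    print(h,'collar L/R mid-height',pr(.0675,-.015,h),pr(.0675,.015,h),'far end top',pr(.0805,0,h-.015),pr(.0805,0,h),'near end top',pr(.0545,0,h-.015),'blk top edges',pr(.015,-.012,h-.012),pr(.015,.012,h-.012),pr(-.015,0,h-.012))
g=w['image'].mean(2).astype(int)
print('col250',g[70:90,250].tolist(),g[140:160,250].tolist(),'blk',g[215:240,238].tolist(),g[295:325,250].tolist())
print('row115',g[115,205:222].tolist(),g[115,280:297].tolist(),'row 90 ',g[90,205:222].tolist(),g[90,280:297].tolist(),'row145',g[145,205:222].tolist(),g[145,280:297].tolist())
print('shaft',g[165,230:270].tolist(),g[205,230:270].tolist())
E
```

```text
-0.0224 collar L/R mid-height [217.7 116.7] [291.6 116.6] far end top [255.4  78. ] [254.7  82.5] near end top [255.1 153.8] blk top edges [225.8 247.9] [283.6 247.9] [254.5 309.5]
-0.0244 collar L/R mid-height [217.1 116.8] [292.3 116.7] far end top [255.5  77.3] [254.8  82. ] near end top [255.2 154.6] blk top edges [225.4 250.2] [284.2 250.1] [254.6 312.5]
-0.0264 collar L/R mid-height [216.6 116.8] [293.  116.7] far end top [255.6  76.6] [254.9  81.4] near end top [255.3 155.4] blk top edges [225.  252.5] [284.8 252.4] [254.7 315.7]
col250 [78, 79, 78, 79, 79, 80, 82, 58, 49, 53, 53, 54, 54, 54, 55, 54, 56, 55, 53, 55] [55, 54, 55, 55, 55, 55, 55, 56, 56, 56, 56, 54, 45, 96, 109, 106, 106, 105, 106, 105] blk [142, 143, 142, 142, 141, 141, 141, 140, 105, 93, 99, 100, 99, 100, 101, 100, 101, 101, 101, 102, 102, 102, 101, 101, 102] [217, 217, 218, 217, 218, 218, 218, 216, 213, 213, 215, 216, 216, 208, 185, 178, 179, 179, 179, 178, 178, 178, 178, 178, 178, 177, 179, 178, 187, 137]
row115 [139, 139, 138, 140, 141, 144, 149, 148, 116, 33, 45, 47, 46, 48, 48, 48, 48] [50, 51, 51, 50, 49, 49, 47, 49, 54, 61, 59, 57, 60, 66, 67, 64, 63] row 90  [76, 78, 79, 79, 80, 80, 79, 66, 38, 44, 44, 44, 46, 46, 48, 46, 48] [51, 50, 51, 51, 49, 48, 47, 47, 48, 59, 76, 80, 84, 80, 81, 81, 81] row145 [138, 136, 133, 136, 140, 143, 142, 144, 143, 112, 38, 47, 48, 51, 51, 52, 52] [52, 53, 52, 51, 50, 49, 50, 79, 103, 98, 97, 97, 97, 92, 87, 71, 72]
shaft [141, 143, 143, 143, 141, 145, 146, 146, 139, 93, 91, 98, 101, 103, 104, 103, 104, 103, 102, 103, 106, 107, 110, 108, 108, 107, 106, 105, 103, 101, 98, 91, 100, 148, 141, 140, 139, 140, 141, 142] [137, 138, 141, 142, 142, 142, 143, 141, 137, 103, 89, 98, 102, 103, 104, 105, 105, 103, 104, 103, 106, 107, 108, 108, 108, 108, 107, 105, 103, 101, 96, 94, 117, 146, 144, 142, 138, 136, 138, 140]
```

```bash
python3 - <<'E'
from h import *
from scipy.optimize import least_squares
st=read_state()
C=np.array([.0675,.0002,-.1418]);Rc=np.array([[-0.0002,-0.96282,-0.27015],[1,.00027,-.00172],[.00173,-.27015,.96282]])
K=load('w8')['camera_matrix']
def pj(a):
    q=K@(Rc.T@(np.array(a)-C));return q[:2]/q[2]
def rows(v):
    x,h,tl=v;f=lambda a,b:pj([x+a*np.cos(tl)+b*np.sin(tl),0,h+a*np.sin(tl)-b*np.cos(tl)])[1]
    return np.array([f(.0805,.015),f(.0545,.015),f(-.015,.012),f(.015,-.018)])
m=np.array([76.8,152.4,308.7,223])
for tl in(0,):
    r=least_squares(lambda v:rows([v[0],v[1],0])-m,[0,-.024]);print(r.x,r.fun)
r=least_squares(lambda v:rows(v)-m,[0,-.024,0]);print(r.x,r.fun)
print('y',pj([.0675,0,-.024]),pj([0,0,-.024]))
w=load('w8');print('cam in tool now',st['eef_rot'].T@(w['origin']-st['eef_pos']));goal([.5,-.17,.19],rot(-44,30))
E
```

```text
[-0.00143883 -0.02300631] [ 0.0557672   0.74255493  0.8044842  -2.06803538]
[-0.00174214 -0.02262008  0.03417537] [ 0.63019362 -0.57474646  0.76261282 -1.02791698]
y [250.30683388 112.10149556] [250.33465603 263.42175937]
cam in tool now [ 0.069133   -0.00169108 -0.14172572]
clk 11.2 lin [0.6, -2.9, 2.5] tw [-0.0013, -0.0027, 0.0003] q [-0.31, -0.05, -0.69, 0.45, -0.22, 0.4] F [-0.3, 0.4, -3.2] w 0.0233
```

```bash
python3 -c "
from h import *
goal([.5407,-.2050,.1895],rot(-44,30))"
```

```text
clk 11.2 lin [-45.7, 0.2, 29.6] tw [-0.0013, -0.0027, 0.0003] q [-0.31, -0.05, -0.69, 0.45, -0.22, 0.4] F [-0.3, 0.4, -3.2] w 0.0233
```

Request:
arm_command(linear=[[0,0,10],[-5,0,20],[-15,0,29.5],[-25,0,29.5],[-35,0,29.5],[-42,0,29.5],[-45.7,0,29.5],[-45.7,0,29.5]], twist=[[0,0,0],[-0.001,-0.003,0],[-0.001,-0.003,0],[-0.001,-0.003,0],[-0.001,-0.003,0],[-0.001,-0.003,0],[-0.001,-0.003,0],[-0.001,-0.003,0]])

```text
clock: 11.95
eef_pos: [0.5414, -0.2057, 0.1907]
eef_rot: [[-0.622, 0.695, 0.361], [0.601, 0.719, -0.348], [-0.502, 0.0, -0.865]]
force: [-0.3, 0.1, -2.6]
gripper_width: 0.0233
```

Request:
arm_command(linear=[[0,0,0],[0,0,0],[0,0,0],[0,0,0],[0,0,0],[0,0,0],[0,0,0],[0,0,0]], twist=[[0,0,0],[0,0,0],[0,0,0],[0,0,0],[0,0,0],[0,0,0],[0,0,0],[0,0,0]])

```text
clock: 12.75
eef_pos: [0.5414, -0.2057, 0.1907]
eef_rot: [[-0.622, 0.695, 0.361], [0.601, 0.719, -0.348], [-0.502, 0.0, -0.865]]
force: [1.0, -0.8, -3.2]
gripper_width: 0.0235
```

```bash
python3 - <<'E'
from h import *
goal([.5407,-.2050,.1895],rot(-44,30))
s=snap('scene','s9.png');t=snap('top','t9.png');w=snap('wrist','w9.png')
st=read_state();T=st['eef_rot'];mid=st['eef_pos']+T@[-.001,0,-.0235];face=mid-.0805*T[:,0]
print(face,proj(s,face),proj(t,face),proj(s,mid+.0805*T[:,0]),proj(t,mid+.0805*T[:,0]))
a=s['image'][130:202,70:166,::-1];b=t['image'][90:162,330:426,::-1]
cv2.imwrite('pics/z9.png',np.hstack([cv2.resize(np.ascontiguousarray(x),(400,300),interpolation=cv2.INTER_CUBIC) for x in(a,b)]))
E
```

```text
clk 12.8 lin [1.4, 0.0, 0.5] tw [0.0002, 0.0018, -0.0003] q [-0.37, 0.04, -0.61, 0.43, -0.2, 0.35] F [1.0, -0.8, -3.2] w 0.0235
[ 0.58358699 -0.24652674  0.25189796] [138.26842017 169.27213704] [366.7380542  147.33840872] [187.81970601 176.28858568] [322.64447727 189.29378965]
```

View pics/z9.png

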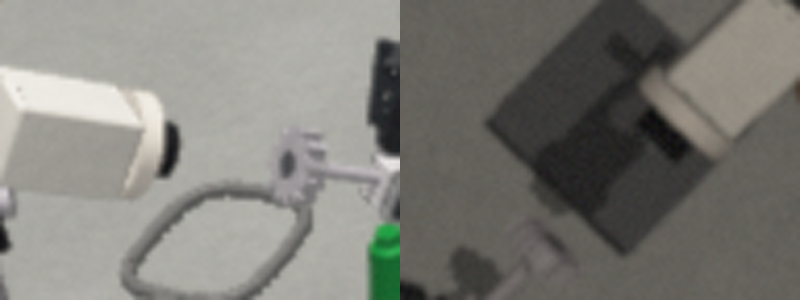

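In both views the gear faces the barrel with its hub in line with it. The hub is at scene (138.9,169.6) against a predicted (138.3,169.3), and the top view has the shaft and barrel collinear. I'll check for rotation in the grip by comparing the wrist image with the one taken at the grasp.

```bash
python3 - <<'E'
from h import *
a=load('w6')['image'];
for n in('w7','w8','w9'):
    b=load(n)['image']
    for nm,c0,c1,r0,r1 in(('far',232,270,70,90),('near',240,262,140,165),('block',228,275,290,320)):
        pa=a[r0:r1,c0:c1].mean((1,2));pb=b[r0-6:r1+6,c0:c1].mean((1,2))
        ga=np.abs(np.gradient(pa));gb=np.abs(np.gradient(pb));ga[ga<4]=0;gb[gb<4]=0
        ra=np.arange(r0,r1);rb=np.arange(r0-6,r1+6);print(n,nm,'%.2f %.2f'%((ra*ga).sum()/ga.sum(),(rb*gb).sum()/gb.sum()),ra[ga.argmax()],rb[gb.argmax()])
    print([np.where(np.abs(np.diff(b[110,200:300].mean(1).astype(float)))>12)[0]+200])
E
```

```text
w7 far 77.00 77.02 77 77
w7 near 152.66 152.67 153 153
w7 block 308.82 321.37 309 322
[array([212, 213, 287, 288])]
w8 far 77.00 77.04 77 77
w8 near 152.66 152.70 153 153
w8 block 308.82 314.69 309 309
[array([212, 213, 296, 297])]
w9 far 77.00 77.31 77 77
w9 near 152.66 152.69 153 153
w9 block 308.82 314.00 309 309
[array([212, 213, 292, 293])]
```

Request:
arm_command(linear=[[1.4,0,0.5],[1.4,0,0.5],[1.4,0,0.5],[1.4,0,0.5],[1.4,0,0.5],[1.4,0,0.5],[1.4,0,0.5],[1.4,0,0.5]], twist=[[0,0.002,0],[0,0.002,0],[0,0.002,0],[0,0.002,0],[0,0.002,0],[0,0.002,0],[0,0.002,0],[0,0.002,0]])

```text
clock: 13.7
eef_pos: [0.5407, -0.205, 0.1896]
eef_rot: [[-0.623, 0.695, 0.36], [0.602, 0.719, -0.347], [-0.5, 0.0, -0.866]]
force: [0.7, -0.2, -3.1]
gripper_width: 0.0231
```

```bash
python3 -c "
from h import *
goal([.5407,-.2050,.1895],rot(-44,30));s=snap('scene','s10.png');print(read_state()['qvel'])
cv2.imwrite('pics/z10.png',cv2.resize(np.ascontiguousarray(s['image'][120:280,60:380,::-1]),(800,400),interpolation=cv2.INTER_CUBIC))"
```

```text
clk 13.7 lin [0.1, -0.0, 0.1] tw [0.0002, -0.0001, -0.0003] q [-0.37, 0.04, -0.61, 0.43, -0.2, 0.35] F [0.7, -0.2, -3.1] w 0.0231
[-0.00053378  0.00031325  0.00042999 -0.00042651  0.00011524 -0.00095273]
```

View pics/z10.png

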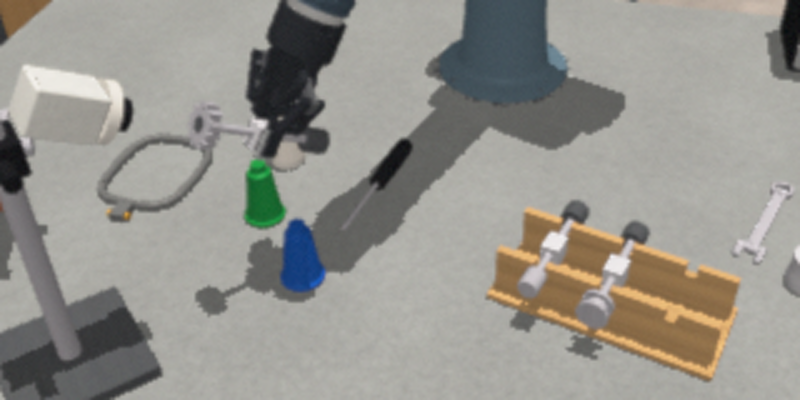

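No slip in the grip since the grasp. The gear faces the lens and the other two spindles are still in the rest. The arm is steady, so I'm handing in.

```bash
python3 -c "
from h import *
print(close_job())"
```

```text
the job is handed in; nothing more can be done
None
```

I gripped the gear spindle by its bearing block, lifted it out of the rest and handed the job in at about 13.7 s. It was held steady with the gear face towards the lens, about 80 mm from the glass, and the shaft sloping at 30° along the camera's line of sight.

**Last checks:**
- **Arm pose:** the tool was within about 0.1 mm and 0.0003 rad of the target, with the joints practically at rest.
- **Grip:** the spindle had not slipped. The collar edges stayed within 0.3 px of where they were at the grasp.
- **Alignment:** just before a last 1.4 mm correction, the gear hub in the scene view was within 1 px of the prediction. The shaft and barrel lined up in the top view.
- **Surroundings:** the last picture shows the other two spindles in the rest. The bystanders it covers looked undisturbed.

**Uncertain or disagreeing:**
- **Camera heading:** I used -44°. The column measurement gave -44.4°, and base plate edges gave about -38° to -43°. I trusted the column.
- **Position accuracy:** this depends on the 2 mm camera calibration. One wrist-camera reading disagreed by about 1.5 mm sideways, probably because the arm had not settled.
- **Shaft tilt in the jaws:** one rough fit suggested about 2°, but from a doubtful edge, so I did not correct for it.

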